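# Change the cylinder head in a slanted plug-thread fixture

## Task

The cylinder head in the slanted thread-repair fixture is finished: lift it out and lay it flat in the steel tray, fins up. Then seat the other head, gasket face down and flat and square in the fixture's pocket, its narrow end in the narrow upper bay so that the plug hole stands upright, and swing the hold-down arm fully down onto its fins. Do not drop a head, and leave the other things on the counter where they are.

Things in the scene. Friction and masses are not known exactly. Their poses are not given: they have to be found in the camera images.
- nest: fixture's slanted steel table with the pocket, fixed. Origin: pocket floor, centre of the main bay, 54 mm above the counter; z square out of the pocket (30 degrees off vertical), x up the slope. Bay x -43.5..43.5, y -41.5..41.5; walls 10 mm high, mouth chamfered 4 mm. A seated head's frame equals the nest's (1.5 mm play a side). Table x -58..104, y -56..56.
- narrow_bay (a point): centre of the pocket's narrow upper bay, on its floor: x +55.5 mm in the nest's frame. The bay (x 43.5..67.5, y -23.5..23.5) takes a head's tongue.
- finished_head: in the pocket at the start: aluminium engine head, 108x80x42 mm, 0.5 kg. Origin: main flange's centre on the underside (gasket face); z out of the fins. Flange 12 thick: x -42..42, y -40..40, then a narrow tongue to x 66, y -22..22. Fin block x -36..36, y -30..30, z 12..42: grasp it across y, fingertips at z 15 or higher. Plug boss mouth x -8, z 51.
- raw_head: on the counter at the start: aluminium engine head, 108x80x42 mm, 0.5 kg. Origin: main flange's centre on the underside (gasket face); z out of the fins. Flange 12 thick: x -42..42, y -40..40, then a narrow tongue to x 66, y -22..22. Fin block x -36..36, y -30..30, z 12..42: grasp it across y, fingertips at z 15 or higher. Plug boss mouth x -8, z 51.
- tray: shallow sheet-steel tray, fixed, 140 (x) x 180 (y) mm outside, 134 x 174 mm inside, walls 15 mm high, floor 3 mm thick. Origin: centre of its underside; z up.
- clamp (a joint): hold-down arm's angle, rad: 0 = down, rubber foot on the fins of a seated head; 1.57 = square out of the nest. Starts open at 1.7 to 2.2 (nearly upright), stops at 2.3. Arm 65 mm long, 18 wide, 10 thick; stiff, stays where it is left; 4 N at its end move it.
- clamp_hinge (a point): centre of the hold-down arm's hinge (axis along the nest's y), at x +90, z +50 mm in the nest's frame, in a clevis 61 mm high, 50 mm wide, at x 79..104
- clamp_tip (a point): where to push the hold-down arm: on its outer face, behind the rubber foot, 56 mm along the arm from the hinge and 13 mm off the hinge axis; a screw head stands 5 mm proud here. The outer face looks up when the arm is down, away from the pocket when it is open.
- brake_cleaner: bystander: green aerosol can standing upright, 58 mm wide, 211 mm high; origin at the centre of its base
- carburettor: bystander: small carburettor, 69 x 78 x 74 mm; origin at the centre of its base
- part_box_a: bystander: white cardboard part box, 122 x 76 x 51 mm; origin at the centre of its base
- trimmer_spool: bystander: spool of orange trimmer line lying flat, 90 mm wide, 36 mm high; origin at the centre of its base

How it is judged:
By the outcome, as a careful person would: the job done as asked, in the order asked, and still so for the second after the job is handed in, with the robot touching nothing.
It also fails if it takes over 64 s, if anything falls off the work surface, if the arm or the gripper's body presses on something with over 40 N, if the wrist force passes 120 N, or if a joint passes its speed limit or range.

## Robot

A 6-joint arm with a two-finger parallel gripper is mounted at the origin on a cart in front of the work surface, level with it; the furniture and walls round the work are solid. World frame = base frame: x ahead of the robot, y to its left, z up, the work surface at z = 0. Lengths are in m, angles in rad, forces in N, time in s.
With the tool pointing down it reaches from about 0.35 to 0.775 m from the base axis. Payload 7.3 kg.
Tool frame: the origin (TCP) lies on the front face of the gripper's body, between the roots of the fingers; the fingertips stand ahead of it and the grasp point (between the pads) lies 47 mm ahead of it (finger_overhang is the z of the fingertips in the tool frame, in m); z points along the fingers, y is the line along which they close (so a half turn about z gives the same grasp; the last joint's range is limited). The gripper opens to 92 mm and grips with 3 to 60 N. Pads are 19 mm wide; open, the fingers measure 130 mm over their backs; the gripper's body (75 mm by 190 mm) begins 47 mm behind the grasp point.
Start: joints at [-1.435, 0.342, 1.524, -0, 1.275, -0.146], TCP at [0.146, -0.504, 0.292] pointing down, gripper open.
Joint ranges: [-2.53, 2.53], [-0.77, 2.02], [0.04, 2.7], [-1, 4.14], [0.28, 2.66], [-3.11, 3.11]. Speed limits (rad/s): [2.57, 2.57, 3.14, 3.14, 3.14, 3.14].

## Interface

Orientations are given as [roll, pitch, yaw] about the fixed x, y, z axes, in that order (R = Rz(yaw) Ry(pitch) Rx(roll)).
In Python, from cell import * gives the robot as it stands. The module is installed in compiled form; this text tells all that it offers.
- The arm moves only by the tool arm_command, never from a script. Its argument "series" is a list of rows, each an object of numbers: "x", "y", "z": the shift along the tool's x, y, z in mm; "rx", "ry", "rz": the turn, a rotation vector about the tool's x, y, z in degrees. A call has 1 to 20 rows; each row is the pose to reach, as a shift and turn from the pose commanded when the call began, along the tool's axes at that moment; what a row does not reach only later rows make up. A row lasts 1/10 s, in which the tool goes at most 50 mm and 8.59 degrees, less where a joint would pass 70% of its speed; a pose out of reach is approached as far as the arm can. A call with a gripper value outside its range is refused whole. "hand" is the finger opening in mm, from 0 to 91.8, set as the call begins (left out, the last holds). The fingers move at their own pace and stop on an object; "squeeze" is the grip in N (left out, the last holds). Time passes only in rows, so rows that repeat a pose let the fingers close. It gives the time, the measured TCP pose, the force, the opening and the grip force at its end, in the units of the state.
- observe(): the state, without advancing time (a new reading comes with each control period).
- read_camera(name): name is "side" or "top" or "wrist"; returns a dict with "pixels" (400x640x3 uint8, blue, green, red), "K" (3x3 intrinsics, pixels), "k1" (the pictures are not rectified: a ray, as slopes to the right and down, at radius r is drawn at 1 + k1 r^2 times it, then the intrinsics apply), "rvec" (rotation vector, rad) and "tvec" (3), from world to camera coordinates, as OpenCV has them. Camera axes: x right, y down, z forward; pixel columns grow to the right and rows downward; lengths in m; the calibration is good to about 2 mm. A picture is of the moment at which its call begins. There is no depth.
- hand_in(): hands the job in; it is judged then, once.
Trained networks look in a picture, given as the dict that the camera call returned (one of the last four; its "shot" number tells which), for a name from the list of things; names that differ only in an ending like _2 or _b are one class to them, and where a whole thing is asked for, a point or a joint stands for the part that bears it (a point fixed in the world has none). Each returns a list of dicts, best first, with "confidence" (0 to 1); they miss things now and then, are a little off and sometimes report something else, mostly with a low value. They report only what shows in the picture. A call takes as long as a camera call.
- boxes_of(picture, query): "point" ([x, y, z] in m, in world coordinates, good to about 4 mm: the middle of the surface that is visible of it).
- trace(picture, query): "pixels" (400x640 bool, what is visible of it).
- mark_of(picture, query): "point" ([x, y, z] in m, in world coordinates, good to about 4 mm: a listed point, or the origin of a listed thing).
The state is a dict: "time": time; "qpos": joint angles; "qvel": joint speeds; "joint_efforts": joint torques, N m; "tool_pos": TCP position; "tool_rot": TCP orientation; "contact_force": force on the tool from outside, world axes, zero at the start; "torque": the same for the moment, N m; "opening": finger opening in m; "grip_force": force on a finger pad.
Only numpy, scipy, OpenCV 4.12 (cv2) and the standard library are available. Lean on these libraries where they do the work, as an engineer would, in place of code of your own. Each camera call takes 0.05 s, during which the arm holds its last target. There are 200 camera calls.

## Working session

There is one attempt and no reset: what is moved stays moved. The work goes in short steps, Python scripts to look and compute and a tool call to move; the robot and the scene stay as the last step left them, time stands still between calls to the robot, and variables do not carry over. Pictures are saved under pics/ and viewed, at most 10 in all, crops included, and the job is handed in when it is done.

Besides the shell and the picture viewer there is one more tool, called after ">>>" by a JSON object that holds its "fn" and its "kwargs". arm_command: Moves the arm, as the interface text tells. Its arguments: {"type":"object","properties":{"series":{"type":"array"},"hand":{"type":"number"},"squeeze":{"type":"number"}},"required":["series"]}

```bash
mkdir -p pics
cat > h.py <<'E'
from cell import *
import numpy as np, cv2
from scipy.spatial.transform import Rotation as R
np.set_printoptions(precision=4,suppress=True)
def proj(p,P):
    Rm=cv2.Rodrigues(np.array(p["rvec"],float))[0]
    c=np.atleast_2d(P)@Rm.T+np.array(p["tvec"]).ravel()
    s=c[:,:2]/c[:,2:]; r2=(s**2).sum(1,keepdims=True)
    s=s*(1+p["k1"]*r2); K=np.array(p["K"]); return s@K[:2,:2].T+K[:2,2]
def ray(p,uv):
    K=np.array(p["K"]); d=(np.array(uv,float)-K[:2,2])/np.array([K[0,0],K[1,1]])
    s=d.copy()
    for _ in range(20): s=d/(1+p["k1"]*(s@s))
    Rm=cv2.Rodrigues(np.array(p["rvec"],float))[0]
    return -Rm.T@np.array(p["tvec"]).ravel(), Rm.T@np.r_[s,1]
def onplane(p,uv,z):
    o,d=ray(p,uv); return o+d*(z-o[2])/d[2]
def tri(obs):
    A=0;b=0
    for p,uv in obs:
        o,d=ray(p,uv);d=d/np.linalg.norm(d);M=np.eye(3)-np.outer(d,d);A=A+M;b=b+M@o
    return np.linalg.solve(A,b)
E
cat > a.py <<'E'
from h import *
s=observe(); print(s["time"],s["tool_pos"],s["tool_rot"],s["opening"])
names="nest narrow_bay finished_head raw_head tray clamp clamp_hinge clamp_tip brake_cleaner carburettor part_box_a trimmer_spool".split()
for c in ["side","top"]:
    p=read_camera(c); cv2.imwrite(f"pics/{c}0.png",p["pixels"])
    o=-cv2.Rodrigues(np.array(p["rvec"],float))[0].T@np.array(p["tvec"]).ravel(); print(c,"cam at",o)
    for n in names:
        for f in (mark_of,boxes_of):
            try: r=f(p,n)
            except Exception as e: print(n,f.__name__,"ERR",str(e)[:60]); continue
            print(n,f.__name__,[(np.round(d["point"],3).tolist(),round(d["confidence"],2)) for d in r[:3]])
print({k:getattr(__import__('cell'),k) for k in dir(__import__('cell')) if 'over' in k})
E
python3 a.py
```

```text
0.0 [ 0.146  -0.504   0.2915] [-3.1401 -0.0002  0.2818] 0.09187262529440142
side cam at [0.5368 0.8292 0.7487]
nest call [([0.495, -0.16, 0.053], 0.88)]
nest call [([0.548, -0.145, 0.092], 0.64)]
narrow_bay call [([0.539, -0.174, 0.088], 0.62)]
narrow_bay call [([0.548, -0.144, 0.096], 0.95)]
finished_head call [([0.495, -0.16, 0.052], 0.63)]
finished_head call [([0.492, -0.139, 0.084], 0.66)]
raw_head call [([0.552, 0.331, -0.001], 0.69), ([0.328, -0.193, -0.001], 0.66)]
raw_head call [([0.554, 0.351, 0.03], 0.95)]
tray call [([0.416, 0.053, -0.0], 0.93), ([0.494, -0.158, 0.054], 0.18)]
tray call [([0.423, 0.056, 0.006], 0.83)]
clamp call ERR it knows: brake_cleaner, carburettor, clamp_hinge, clamp_tip
clamp call [([0.544, -0.146, 0.092], 0.57), ([0.553, -0.164, 0.181], 0.56), ([0.492, -0.138, 0.089], 0.36)]
clamp_hinge call [([0.543, -0.172, 0.143], 0.54)]
clamp_hinge call [([0.55, -0.164, 0.188], 0.49)]
clamp_tip call [([0.558, -0.174, 0.195], 0.7), ([0.721, 0.201, -0.002], 0.56)]
clamp_tip call [([0.554, -0.165, 0.184], 0.54)]
brake_cleaner call [([0.715, 0.302, 0.001], 0.6)]
bra
[... 1121 characters left out ...]
.17, 0.201], 0.42)]
clamp_hinge call [([0.542, -0.171, 0.144], 0.48)]
clamp_hinge call [([0.545, -0.166, 0.203], 0.57)]
clamp_tip call [([0.556, -0.176, 0.2], 0.55)]
clamp_tip call [([0.547, -0.168, 0.202], 0.63)]
brake_cleaner call [([0.717, 0.296, 0.0], 0.71)]
brake_cleaner call [([0.704, 0.286, 0.174], 0.89)]
carburettor call [([0.717, 0.197, 0.001], 0.91), ([0.492, -0.158, 0.056], 0.42)]
carburettor call [([0.717, 0.196, 0.063], 0.67), ([0.422, 0.052, 0.001], 0.24)]
part_box_a call [([0.327, -0.199, 0.001], 0.69)]
part_box_a call [([0.328, -0.192, 0.052], 0.91)]
trimmer_spool call [([0.339, 0.289, -0.0], 0.76)]
trimmer_spool call [([0.34, 0.289, 0.036], 0.75)]
{'finger_overhang': 0.0655}
```

View pics/side0.png

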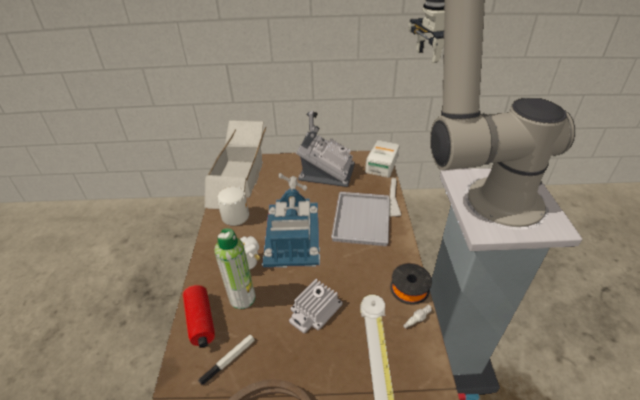

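View pics/top0.png

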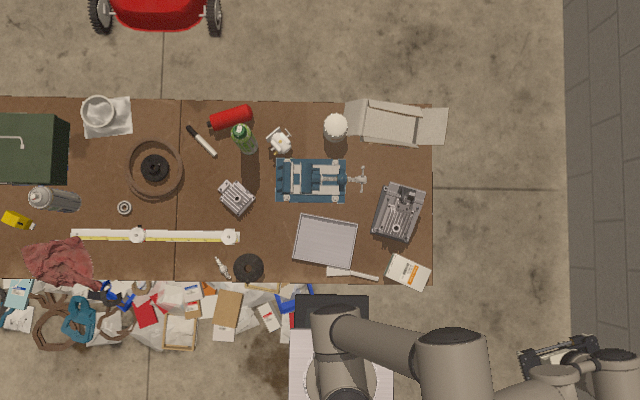

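The side view shows the fixture at about (325,160) with the finished head in it and the clamp arm upright at (312,125). The tray is at (361,218), the raw head at (316,306), and a blue vise at (292,230). The top view agrees: fixture (397,212), tray (325,241), raw head (237,197). Next I'll bring the wrist over the fixture.

```bash
cat >> h.py <<'E'
def nestpose(o,yaw): # world R,t of nest
    return R.from_euler('xyz',[0,0,yaw])*R.from_euler('y',-30,degrees=True), np.array(o)
def toolR(Rh): return Rh*R.from_euler('x',180,degrees=True)   # tool x = head x, tool z=-head z
def row(Rt,t,s=None,tag=""):
    s=s or observe(); R0=R.from_euler('xyz',s["tool_rot"]); d=R0.inv().apply(np.array(t)-s["tool_pos"])*1000
    rv=(R0.inv()*Rt).as_rotvec(degrees=True)
    print(tag,"target",np.round(t,4),"xyz mm",np.round(d,1),"rot deg",np.round(rv,2),"n>=",round(max(np.linalg.norm(d)/50,np.linalg.norm(rv)/8.59),1))
E
python3 - <<'E'
from h import *
Rn,o=nestpose([.494,-.158,.054],-.30)
row(toolR(Rn),o+Rn.apply([0.005,0,.235]))
E
```

```text
target [ 0.3859 -0.1246  0.26  ] xyz mm [ 336.  -298.1   32.2] rot deg [-8.72 29.14 32.56] n>= 9.0
```

>>> {"fn": "arm_command", "kwargs": {"series": [{"x":336,"y":-298,"z":32,"rx":-8.7,"ry":29.1,"rz":32.6},{"x":336,"y":-298,"z":32,"rx":-8.7,"ry":29.1,"rz":32.6},{"x":336,"y":-298,"z":32,"rx":-8.7,"ry":29.1,"rz":32.6},{"x":336,"y":-298,"z":32,"rx":-8.7,"ry":29.1,"rz":32.6},{"x":336,"y":-298,"z":32,"rx":-8.7,"ry":29.1,"rz":32.6},{"x":336,"y":-298,"z":32,"rx":-8.7,"ry":29.1,"rz":32.6},{"x":336,"y":-298,"z":32,"rx":-8.7,"ry":29.1,"rz":32.6},{"x":336,"y":-298,"z":32,"rx":-8.7,"ry":29.1,"rz":32.6},{"x":336,"y":-298,"z":32,"rx":-8.7,"ry":29.1,"rz":32.6},{"x":336,"y":-298,"z":32,"rx":-8.7,"ry":29.1,"rz":32.6},{"x":336,"y":-298,"z":32,"rx":-8.7,"ry":29.1,"rz":32.6},{"x":336,"y":-298,"z":32,"rx":-8.7,"ry":29.1,"rz":32.6},{"x":336,"y":-298,"z":32,"rx":-8.7,"ry":29.1,"rz":32.6},{"x":336,"y":-298,"z":32,"rx":-8.7,"ry":29.1,"rz":32.6}], "hand": 91.8}}

```text
time: 3.8
tool_pos: [0.3856, -0.1257, 0.2603]
tool_rot: [-3.141, -0.523, -0.303]
contact_force: [-0.3, -0.1, 0.3]
opening: 0.0918
grip_force: 0.0
```

```bash
cat > b.py <<'E'
from h import *
p=read_camera("wrist"); np.save("w1.npy",p,allow_pickle=True); im=cv2.resize(p["pixels"],(800,500))
print(p["K"],p["k1"]); o=ray(p,[320,200]); print(o)
for n in ["finished_head","narrow_bay","clamp_hinge","clamp_tip"]:
    print(n,[(np.round(d["point"],4).tolist(),round(d["confidence"],2)) for d in mark_of(p,n)[:2]])
Rn,t=nestpose([.494,-.158,.054],-.30)
for P,c in [([(-42,-40,12),(42,-40,12),(42,-22,12),(66,-22,12),(66,22,12),(42,22,12),(42,40,12),(-42,40,12)],(0,0,255)),([(-36,-30,42),(36,-30,42),(36,30,42),(-36,30,42)],(0,255,0)),([(-58,-56,10),(104,-56,10),(104,56,10),(-58,56,10)],(255,0,0))]:
    q=proj(p,t+Rn.apply(np.array(P)/1000))*1.25
    cv2.polylines(im,[q.astype(np.int32).reshape(-1,1,2)],True,c,1)
cv2.imwrite("pics/w1.png",im)
E
python3 b.py
```

```text
[[301.4478   0.     321.3966]
 [  0.     301.4478 199.2828]
 [  0.       0.       1.    ]] -0.026763199052931418
(array([ 0.4007, -0.1296,  0.3766]), array([ 0.2371, -0.0672, -0.9692]))
finished_head [([0.4936, -0.1613, 0.0549], 0.7)]
narrow_bay [([0.5398, -0.1686, 0.0812], 0.72)]
clamp_hinge [([0.547, -0.1734, 0.1422], 0.72)]
clamp_tip [([0.5545, -0.1713, 0.1997], 0.91), ([0.5447, -0.1734, 0.1433], 0.69)]
```

View pics/w1.png

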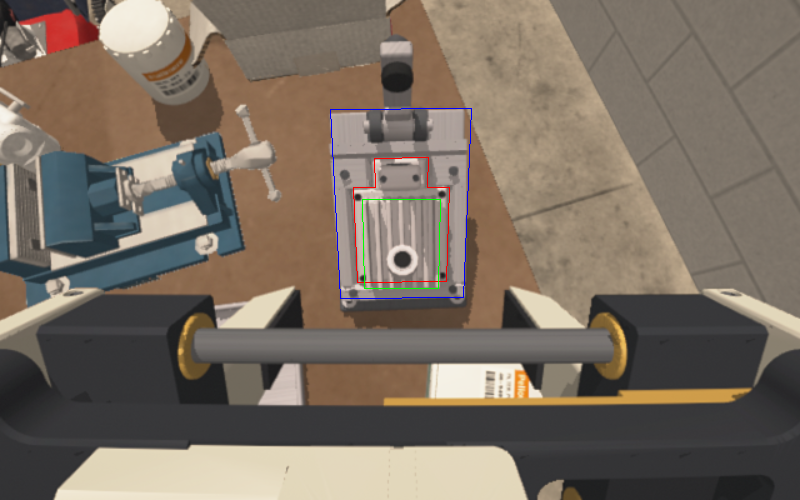

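The wrist view shows the fixture with the head at (402,240). The fin block spans x 366–437 from y 197 down, the clamp foot is at (397,75), and the overlay with yaw -0.30 lies on the edges. I'll refine it by edge fitting.

```bash
cat >> h.py <<'E'
from scipy.optimize import minimize
HEAD=[[(-42,-40,12),(42,-40,12),(42,-22,12),(66,-22,12),(66,22,12),(42,22,12),(42,40,12),(-42,40,12)],[(-36,-30,42),(36,-30,42),(36,30,42),(-36,30,42)]]
TABLE=[[(-58,-56,10),(104,-56,10),(104,56,10),(-58,56,10)]]
TRAY=[[(-70,-90,15),(70,-90,15),(70,90,15),(-70,90,15)],[(-67,-87,15),(67,-87,15),(67,87,15),(-67,87,15)]]
POCKET=[[(-43.5,-41.5,10),(43.5,-41.5,10),(43.5,-23.5,10),(67.5,-23.5,10),(67.5,23.5,10),(43.5,23.5,10),(43.5,41.5,10),(-43.5,41.5,10)]]
def sample(polys):
    o=[]
    for P in polys:
        P=np.array(P,float)/1000
        for a,b in zip(P,np.roll(P,-1,0)): o.append(a+(b-a)*np.linspace(0,1,25)[:,None])
    return np.vstack(o)
def fit(p,polys,x0,pose,cap=4,maxrow=232):
    # 3-dof (x,y,yaw) edge fit; pose(x)->(Rot,t)
    e=cv2.Canny(cv2.resize(p["pixels"],None,fx=2,fy=2,interpolation=cv2.INTER_CUBIC),50,120)
    dt=cv2.distanceTransform(255-e,cv2.DIST_L2,5)/2; S=sample(polys)
    def c(x):
        Rr,t=pose(x); q=proj(p,t+Rr.apply(S))*2; q=q[q[:,1]<2*maxrow]
        v=cv2.remap(dt,q[:,:1].astype(np.float32),q[:,1:].astype(np.float32),cv2.INTER_LINEAR,borderValue=9).ravel()
        return np.minimum(v,cap).mean()+9*(len(q)<10)
    best=None
    for dx in (-.004,0,.004):
      for dy in (-.004,0,.004):
        for da in (-.05,0,.05):
          x=np.array(x0)+[dx,dy,da]
          r=minimize(c,x,method="Nelder-Mead",options=dict(initial_simplex=[x,x+[.003,0,0],x+[0,.003,0],x+[0,0,.03]]))
          if best is None or r.fun<best.fun: best=r
    return best.x,best.fun
E
python3 - <<'E'
from h import *
p=np.load("w1.npy",allow_pickle=True).item()
for nm,m in [("table",TABLE),("head",HEAD),("both",TABLE+HEAD)]:
    for cap in (2,4): print(nm,fit(p,m,[.494,-.159,-.29],lambda x:nestpose([x[0],x[1],.054],x[2]),cap))
E
```

```text
table (array([ 0.4926, -0.1569, -0.2682]), np.float64(0.548832893371582))
table (array([ 0.4927, -0.1569, -0.2687]), np.float64(0.6507527828216553))
head (array([ 0.4955, -0.1517, -0.2699]), np.float64(0.7597768306732178))
head (array([ 0.4955, -0.1518, -0.2693]), np.float64(0.9906391501426697))
both (array([ 0.4936, -0.1574, -0.2721]), np.float64(0.8529735207557678))
both (array([ 0.4937, -0.1573, -0.2717]), np.float64(1.1443698406219482))
```

Run:
```python
from h import *
Rn,o=nestpose([.4937,-.158,.054],-.271)
row(toolR(Rn),o+Rn.apply([0.002,0,.14]),tag="pre")
row(toolR(Rn),o+Rn.apply([0.002,0,.084]),tag="grasp")
```

```text
pre target [ 0.4279 -0.1397  0.1762] xyz mm [-3.2  1.4 95. ] rot deg [ 0.87  0.05 -1.54] n>= 1.9
grasp target [ 0.4549 -0.1472  0.1277] xyz mm [ -3.2   0.6 151. ] rot deg [ 0.87  0.05 -1.54] n>= 3.0
```

>>> {"fn": "arm_command", "kwargs": {"series": [{"x":-3,"y":1,"z":60,"rx":0.9,"ry":0,"rz":-1.5},{"x":-3,"y":1,"z":95,"rx":0.9,"ry":0,"rz":-1.5},{"x":-3,"y":1,"z":115,"rx":0.9,"ry":0,"rz":-1.5},{"x":-3,"y":1,"z":135,"rx":0.9,"ry":0,"rz":-1.5},{"x":-3,"y":1,"z":151,"rx":0.9,"ry":0,"rz":-1.5},{"x":-3,"y":1,"z":151,"rx":0.9,"ry":0,"rz":-1.5},{"x":-3,"y":1,"z":151,"rx":0.9,"ry":0,"rz":-1.5},{"x":-3,"y":1,"z":151,"rx":0.9,"ry":0,"rz":-1.5}]}}

```text
time: 4.85
tool_pos: [0.4565, -0.1627, 0.1551]
tool_rot: [-3.105, -0.493, -0.27]
contact_force: [-0.5, 0.1, -0.3]
opening: 0.0917
grip_force: 0.0
```

>>> {"fn": "arm_command", "kwargs": {"series": [{"z":0},{"z":0},{"z":0},{"z":0},{"z":0},{"z":0},{"z":0},{"z":0},{"z":0},{"z":0},{"z":0},{"z":0}], "hand": 50, "squeeze": 35}}

```text
invalid input
```

Run:
```python
from h import *
s=observe(); print(s)
Rn,o=nestpose([.4937,-.158,.054],-.271)
print("TCP in nest", Rn.inv().apply(s["tool_pos"]-o))
row(toolR(Rn),o+Rn.apply([0.002,0,.084]),s)
```

```text
{'time': 4.85, 'qpos': array([-0.6012,  0.3191,  2.1514,  0.7411,  0.2831,  0.5537]), 'qvel': array([ 0.002 , -0.0044, -0.0005,  0.0037,  0.0008, -0.0042]), 'joint_efforts': array([ -0.1229, -33.0537, -16.161 ,   0.5802,  -1.0527,   0.0222]), 'tool_pos': array([ 0.4565, -0.1627,  0.1551]), 'tool_rot': array([-3.1051, -0.4935, -0.2697]), 'contact_force': array([-0.502 ,  0.0948, -0.3116]), 'torque': array([0.0212, 0.3213, 0.0576]), 'grip_force': 0.0, 'opening': 0.09170739759107181}
TCP in nest [ 0.0206 -0.0145  0.1048]
 target [ 0.4549 -0.1472  0.1277] xyz mm [-17.9 -13.7  21.9] rot deg [-2.13  1.73  0.03] n>= 0.6
```

Joint 5 is at its lower limit with the tool square to the pocket. I'll grip with the tool pitched 15° nearer to vertical, which still closes across y.

```bash
cat >> h.py <<'E'
A=15
def grasp(Rh,t,lift=0,gx=.002,gz=.037,a=A):
    """tool pose gripping a head at pose (Rh,t): tool y=-head y, tool z=(-sin a,0,-cos a) in the head frame; lift along head z"""
    Rt=Rh*R.from_euler('y',a,degrees=True)*R.from_euler('x',180,degrees=True)
    return Rt, t+Rh.apply([gx,0,gz+lift])-Rt.apply([0,0,.047])
E
python3 - <<'E'
from h import *
Rn,o=nestpose([.4937,-.158,.054],-.271)
row(*grasp(Rn,o,.06),tag="pre"); row(*grasp(Rn,o),tag="grasp")
E
```

```text
pre target [ 0.4369 -0.1422  0.1844] xyz mm [ -7.5 -15.9 -36.8] rot deg [ -2.11 -13.27   0.31] n>= 1.6
grasp target [ 0.4658 -0.1503  0.1324] xyz mm [ -5.7 -13.6  23.1] rot deg [ -2.11 -13.27   0.31] n>= 1.6
```

>>> {"fn": "arm_command", "kwargs": {"series": [{"x":0,"y":0,"z":-35},{"x":-8,"y":-16,"z":-37,"rx":-2,"ry":-6,"rz":0},{"x":-8,"y":-16,"z":-37,"rx":-2.1,"ry":-13.3,"rz":0.3},{"x":-8,"y":-16,"z":-37,"rx":-2.1,"ry":-13.3,"rz":0.3},{"x":-8,"y":-16,"z":-37,"rx":-2.1,"ry":-13.3,"rz":0.3},{"x":-8,"y":-16,"z":-37,"rx":-2.1,"ry":-13.3,"rz":0.3}]}}

```text
invalid input
```

Run:
```python
from h import *
print(observe()["qpos"])
Rn,o=nestpose([.4937,-.158,.054],-.271)
row(*grasp(Rn,o,.02),tag="pre"); row(*grasp(Rn,o),tag="grasp")
```

```text
[-0.6012  0.3191  2.1514  0.7411  0.2831  0.5537]
pre target [ 0.4562 -0.1476  0.1498] xyz mm [ -6.3 -14.4   3.2] rot deg [ -2.11 -13.27   0.31] n>= 1.6
grasp target [ 0.4658 -0.1503  0.1324] xyz mm [ -5.7 -13.6  23.1] rot deg [ -2.11 -13.27   0.31] n>= 1.6
```

>>> {"fn": "arm_command", "kwargs": {"series": [{"x":0,"y":0,"z":-35,"rx":0,"ry":0,"rz":0},{"x":-8,"y":-16,"z":-37,"rx":-2,"ry":-6,"rz":0},{"x":-8,"y":-16,"z":-37,"rx":-2.1,"ry":-13.3,"rz":0.3},{"x":-8,"y":-16,"z":-37,"rx":-2.1,"ry":-13.3,"rz":0.3},{"x":-8,"y":-16,"z":-37,"rx":-2.1,"ry":-13.3,"rz":0.3},{"x":-8,"y":-16,"z":-37,"rx":-2.1,"ry":-13.3,"rz":0.3}]}}

```text
time: 5.45
tool_pos: [0.4367, -0.1418, 0.1842]
tool_rot: [-3.141, -0.263, -0.27]
contact_force: [-0.8, 0.0, 0.3]
opening: 0.0918
grip_force: 0.0
```

Run:
```python
from h import *
print(observe()["qpos"])
Rn,o=nestpose([.4937,-.158,.054],-.271)
row(*grasp(Rn,o,.02),tag="pre"); row(*grasp(Rn,o),tag="grasp")
```

```text
[-0.5171  0.2597  2.0263  0.1139  0.6035  1.2378]
pre target [ 0.4562 -0.1476  0.1498] xyz mm [10.7  0.5 38.6] rot deg [-0.07 -0.07  0.06] n>= 0.8
grasp target [ 0.4658 -0.1503  0.1324] xyz mm [15.8  0.5 57.9] rot deg [-0.07 -0.07  0.06] n>= 1.2
```

>>> {"fn": "arm_command", "kwargs": {"series": [{"x":5,"y":0,"z":20,"rx":0,"ry":0,"rz":0},{"x":11,"y":0,"z":39,"rx":0,"ry":0,"rz":0},{"x":13,"y":0,"z":49,"rx":0,"ry":0,"rz":0},{"x":16,"y":0,"z":58,"rx":0,"ry":0,"rz":0},{"x":16,"y":0,"z":58,"rx":0,"ry":0,"rz":0},{"x":16,"y":0,"z":58,"rx":0,"ry":0,"rz":0}]}}

```text
time: 6.05
tool_pos: [0.4659, -0.1503, 0.1322]
tool_rot: [-3.141, -0.261, -0.271]
contact_force: [-0.7, -0.4, 0.7]
opening: 0.092
grip_force: 0.0
```

>>> {"fn": "arm_command", "kwargs": {"series": [{"x":0,"y":0,"z":0,"rx":0,"ry":0,"rz":0},{"x":0,"y":0,"z":0,"rx":0,"ry":0,"rz":0},{"x":0,"y":0,"z":0,"rx":0,"ry":0,"rz":0},{"x":0,"y":0,"z":0,"rx":0,"ry":0,"rz":0},{"x":0,"y":0,"z":0,"rx":0,"ry":0,"rz":0},{"x":0,"y":0,"z":0,"rx":0,"ry":0,"rz":0},{"x":0,"y":0,"z":0,"rx":0,"ry":0,"rz":0},{"x":0,"y":0,"z":0,"rx":0,"ry":0,"rz":0}], "hand": 50, "squeeze": 35}}

```text
time: 6.85
tool_pos: [0.4661, -0.1504, 0.1323]
tool_rot: [-3.141, -0.261, -0.271]
contact_force: [-2.7, 0.1, 4.6]
opening: 0.0599
grip_force: 35.0
```

>>> {"fn": "arm_command", "kwargs": {"series": [{"x":-1.3,"y":0,"z":-4.8,"rx":0,"ry":0,"rz":0},{"x":-2.6,"y":0,"z":-9.7,"rx":0,"ry":0,"rz":0},{"x":-5.2,"y":0,"z":-19.3,"rx":0,"ry":0,"rz":0},{"x":-9,"y":0,"z":-33.8,"rx":0,"ry":0,"rz":0},{"x":-14,"y":0,"z":-52,"rx":0,"ry":0,"rz":0},{"x":-18.1,"y":0,"z":-67.6,"rx":0,"ry":0,"rz":0},{"x":-18.1,"y":0,"z":-67.6,"rx":0,"ry":0,"rz":0},{"x":-18.1,"y":0,"z":-67.6,"rx":0,"ry":0,"rz":0}]}}

```text
time: 7.65
tool_pos: [0.4324, -0.141, 0.1929]
tool_rot: [-3.141, -0.262, -0.271]
contact_force: [0.3, 0.2, -5.5]
opening: 0.0597
grip_force: 35.0
```

```bash
cat > c.py <<'E'
from h import *
s=observe(); print(s["opening"],s["contact_force"],s["grip_force"])
flat=lambda x:(R.from_euler('z',x[2]),np.array([x[0],x[1],0]))
pt=read_camera("top"); ps=read_camera("side")
np.save("t.npy",pt,allow_pickle=True);np.save("s.npy",ps,allow_pickle=True)
for n,p in (("top",pt),("side",ps)):
    for a in (-.19,): print("tray",n,fit(p,TRAY,[.421,.053,a],flat,4,400))
    print(n,[(d["point"],d["confidence"]) for d in mark_of(p,"finished_head")[:1]])
    best=[]
    for k in range(16):
        a=k*np.pi/8
        best.append((*fit(p,HEAD,[.552,.329,a],flat,4,400)[::-1],))
    best.sort(key=lambda b:b[0]); print("raw",n,best[:3])
c=pt["pixels"][160:280,200:440]; c=cv2.resize(c,(800,400),interpolation=cv2.INTER_CUBIC); cv2.imwrite("pics/topc.png",c)
E
python3 c.py
```

```text
0.0597010100191447 [ 0.2729  0.1856 -5.5335] 34.99189853668213
tray top (array([ 0.421 ,  0.0533, -0.168 ]), np.float64(0.3271771967411041))
top [([0.4617, -0.1482, 0.1129], 0.92)]
raw top [(np.float64(0.2146935760974884), array([0.5481, 0.3274, 0.8599])), (np.float64(0.21476447582244873), array([0.5481, 0.3274, 0.8599])), (np.float64(0.21480633318424225), array([0.5481, 0.3274, 0.86  ]))]
tray side (array([ 0.4217,  0.0615, -0.1763]), np.float64(0.46089252829551697))
side [([0.4599, -0.1482, 0.1144], 0.84)]
raw side [(np.float64(0.4419655501842499), array([0.5501, 0.3356, 0.838 ])), (np.float64(0.4421823024749756), array([0.5501, 0.3356, 0.8381])), (np.float64(0.7449809908866882), array([0.5562, 0.342 , 4.3033]))]
```

View pics/topc.png

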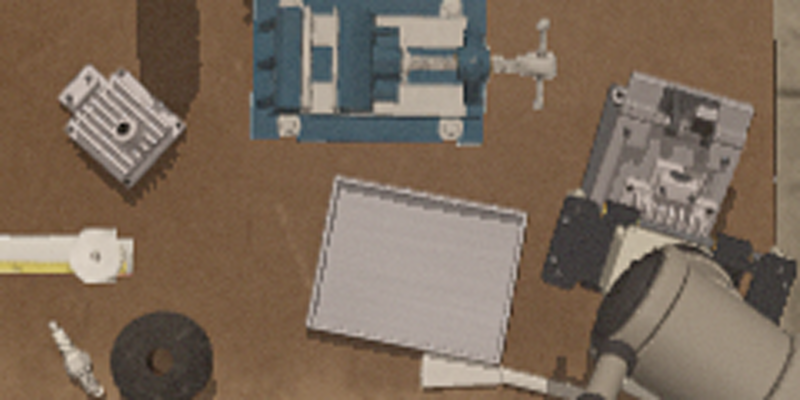

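The crop shows the raw head at (125,130) with its tongue to the upper left, so its yaw is about +0.85. The tray's corners are at (338,178), (525,212), (498,362) and (307,325), and the vise lies above row 145. The head is held over the fixture. I'll carry it to the tray.

Run:
```python
from h import *
s=observe(); R0=R.from_euler('xyz',s["tool_rot"]); t0=np.array(s["tool_pos"])
Rt=R.from_euler('z',-.171); T=np.array([.421,.0545,0])
H=T+Rt.apply([-.012,0,.003])
row(R0,t0+[0,0,.04],s,"up")
R1,t1=grasp(Rt,H,.08)
row(R0,t1+[0,0,.03],s,"over"); row(R1,t1,s,"flat");
```

```text
up target [ 0.4324 -0.141   0.232 ] xyz mm [ 10.3  -0.  -38.7] rot deg [0. 0. 0.] n>= 0.8
over target [0.4231 0.0541 0.1954] xyz mm [ -58.2 -185.5  -18.9] rot deg [0. 0. 0.] n>= 3.9
flat target [0.4231 0.0541 0.1654] xyz mm [ -65.9 -185.5   10.1] rot deg [ -0.04 -29.85  -5.78] n>= 3.9
```

>>> {"fn": "arm_command", "kwargs": {"series": [{"x":5,"y":0,"z":-20,"rx":0,"ry":0,"rz":0},{"x":10,"y":0,"z":-39,"rx":0,"ry":0,"rz":0},{"x":0,"y":-25,"z":-39,"rx":0,"ry":0,"rz":0},{"x":-15,"y":-55,"z":-38,"rx":0,"ry":0,"rz":0},{"x":-26,"y":-85,"z":-33,"rx":0,"ry":-3,"rz":0},{"x":-36,"y":-115,"z":-28,"rx":0,"ry":-8,"rz":-2},{"x":-46,"y":-145,"z":-24,"rx":0,"ry":-13,"rz":-3},{"x":-56,"y":-170,"z":-20,"rx":0,"ry":-18,"rz":-4},{"x":-61,"y":-185,"z":-10,"rx":0,"ry":-24,"rz":-5},{"x":-66,"y":-185,"z":0,"rx":0,"ry":-29.9,"rz":-5.8},{"x":-66,"y":-185.5,"z":10,"rx":0,"ry":-29.9,"rz":-5.8},{"x":-66,"y":-185.5,"z":10,"rx":0,"ry":-29.9,"rz":-5.8},{"x":-66,"y":-185.5,"z":10,"rx":0,"ry":-29.9,"rz":-5.8}]}}

```text
time: 9.15
tool_pos: [0.4231, 0.0538, 0.166]
tool_rot: [-3.141, 0.26, -0.171]
contact_force: [-0.5, -0.3, -5.1]
opening: 0.06
grip_force: 35.0
```

Run:
```python
from h import *
s=observe(); print(s["qpos"],s["opening"])
p=read_camera("side"); im=p["pixels"].copy()
Rt=R.from_euler('z',-.171); H=np.array([.421,.0545,0])+Rt.apply([-.012,0,.083])
print("want",H,"head mark",[(d["point"],d["confidence"]) for d in mark_of(p,"finished_head")[:1]])
np.save("s2.npy",p,allow_pickle=True)
c=cv2.resize(im[130:290,240:480],(780,520),interpolation=cv2.INTER_CUBIC)
for P in HEAD: cv2.polylines(c,[((proj(p,H+Rt.apply(np.array(P)/1000))-[240,130])*3.25).astype(np.int32).reshape(-1,1,2)],True,(0,0,255),1)
cv2.imwrite("pics/s2.png",c)
row(*grasp(Rt,H-[0,0,.08],.0),s,"place")
```

```text
[-0.0695  0.4359  1.8032  0.0286  1.1611  1.658 ] 0.06000440912870468
want [0.4092 0.0565 0.083 ] head mark [([0.4113, 0.0546, 0.0831], 0.71)]
place target [0.4231 0.0541 0.0854] xyz mm [20.7 -0.3 77.9] rot deg [-0.01 -0.12 -0.03] n>= 1.6
```

View pics/s2.png

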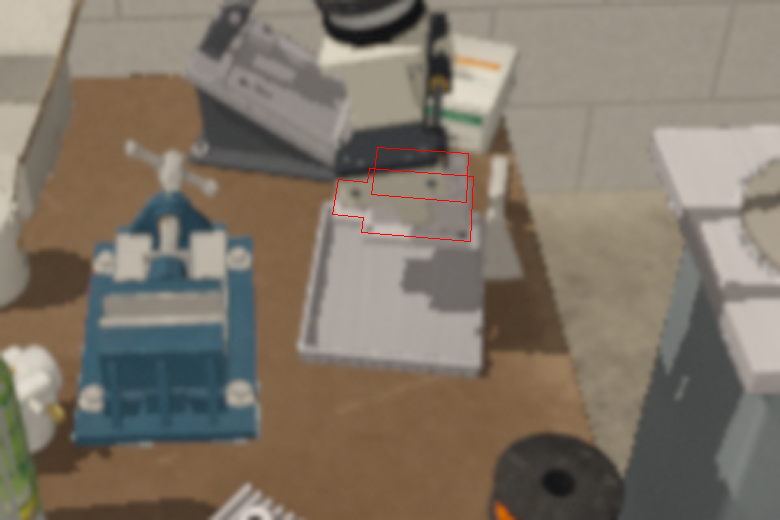

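The crop shows the head level over the tray at about (415,200). The overlay agrees, and it clears the vise. I'll lower it now.

>>> {"fn": "arm_command", "kwargs": {"series": [{"x":6,"y":0,"z":22,"rx":0,"ry":0,"rz":0},{"x":12,"y":0,"z":45,"rx":0,"ry":0,"rz":0},{"x":17,"y":0,"z":63,"rx":0,"ry":0,"rz":0},{"x":19,"y":0,"z":70,"rx":0,"ry":0,"rz":0},{"x":19.9,"y":0,"z":74,"rx":0,"ry":0,"rz":0},{"x":20.4,"y":0,"z":76,"rx":0,"ry":0,"rz":0},{"x":20.7,"y":0,"z":77.2,"rx":0,"ry":0,"rz":0},{"x":20.7,"y":0,"z":77.2,"rx":0,"ry":0,"rz":0}]}}

```text
time: 10.05
tool_pos: [0.4235, 0.0541, 0.0866]
tool_rot: [-3.141, 0.26, -0.171]
contact_force: [-0.4, -0.6, -5.8]
opening: 0.06
grip_force: 35.0
```

Still in the air by about 1 mm; ease down.

>>> {"fn": "arm_command", "kwargs": {"series": [{"x":0.1,"y":0,"z":0.5,"rx":0,"ry":0,"rz":0},{"x":0.3,"y":0,"z":1.0,"rx":0,"ry":0,"rz":0},{"x":0.4,"y":0,"z":1.5,"rx":0,"ry":0,"rz":0},{"x":0.4,"y":0,"z":1.5,"rx":0,"ry":0,"rz":0}]}}

```text
time: 10.45
tool_pos: [0.4235, 0.0541, 0.0854]
tool_rot: [-3.141, 0.261, -0.17]
contact_force: [-0.7, 0.9, 4.3]
opening: 0.0598
grip_force: 35.0
```

>>> {"fn": "arm_command", "kwargs": {"series": [{"x":0,"y":0,"z":0,"rx":0,"ry":0,"rz":0},{"x":0,"y":0,"z":0,"rx":0,"ry":0,"rz":0},{"x":0,"y":0,"z":0,"rx":0,"ry":0,"rz":0},{"x":0,"y":0,"z":0,"rx":0,"ry":0,"rz":0},{"x":0,"y":0,"z":-10,"rx":0,"ry":0,"rz":0},{"x":0,"y":0,"z":-40,"rx":0,"ry":0,"rz":0},{"x":0,"y":0,"z":-80,"rx":0,"ry":0,"rz":0},{"x":0,"y":0,"z":-110,"rx":0,"ry":0,"rz":0},{"x":0,"y":0,"z":-110,"rx":0,"ry":0,"rz":0}], "hand": 91.8}}

```text
time: 11.35
tool_pos: [0.454, 0.0489, 0.195]
tool_rot: [-3.14, 0.252, -0.171]
contact_force: [-0.7, -0.1, -0.3]
opening: 0.0915
grip_force: 0.0
```

Run:
```python
from h import *
s=observe(); print(s["opening"])
Rh=R.from_euler('z',.85); H=np.array([.549,.329,0])
row(*grasp(Rh,H,.17,gx=-.01,a=0),s,"view")
```

```text
0.09148666062199573
view target [0.5424 0.3215 0.254 ] xyz mm [  24.9 -283.7  -67. ] rot deg [ -7.44  13.14 -58.16] n>= 7.0
```

>>> {"fn": "arm_command", "kwargs": {"series": [{"x":0,"y":0,"z":-45,"rx":0,"ry":0,"rz":0},{"x":25,"y":-40,"z":-67,"rx":-1,"ry":2,"rz":-8},{"x":25,"y":-284,"z":-67,"rx":-7.4,"ry":13.1,"rz":-58.2},{"x":25,"y":-284,"z":-67,"rx":-7.4,"ry":13.1,"rz":-58.2},{"x":25,"y":-284,"z":-67,"rx":-7.4,"ry":13.1,"rz":-58.2},{"x":25,"y":-284,"z":-67,"rx":-7.4,"ry":13.1,"rz":-58.2},{"x":25,"y":-284,"z":-67,"rx":-7.4,"ry":13.1,"rz":-58.2},{"x":25,"y":-284,"z":-67,"rx":-7.4,"ry":13.1,"rz":-58.2},{"x":25,"y":-284,"z":-67,"rx":-7.4,"ry":13.1,"rz":-58.2},{"x":25,"y":-284,"z":-67,"rx":-7.4,"ry":13.1,"rz":-58.2},{"x":25,"y":-284,"z":-67,"rx":-7.4,"ry":13.1,"rz":-58.2},{"x":25,"y":-284,"z":-67,"rx":-7.4,"ry":13.1,"rz":-58.2}]}}

```text
time: 12.55
tool_pos: [0.5407, 0.321, 0.2493]
tool_rot: [-3.133, 0.006, 0.847]
contact_force: [-0.4, 0.0, 0.1]
opening: 0.0918
grip_force: 0.0
```

```bash
cat > d.py <<'E'
from h import *
s=observe(); print(s["tool_pos"],s["tool_rot"],s["qpos"])
flat=lambda x:(R.from_euler('z',x[2]),np.array([x[0],x[1],0]))
p=read_camera("wrist"); np.save("w2.npy",p,allow_pickle=True)
f,e=fit(p,HEAD,[.549,.329,.85],flat,4); print("fit",f,e, fit(p,HEAD,[.549,.329,.85],flat,2))
for n in ["raw_head","brake_cleaner"]: print(n,[(np.round(d["point"],4).tolist(),round(d["confidence"],2)) for d in mark_of(p,n)[:2]])
ps=read_camera("side")
print("tray head",[(np.round(d["point"],4).tolist(),round(d["confidence"],2)) for d in mark_of(ps,"finished_head")[:2]])
print("fit tray head", fit(ps,HEAD,[.409,.056,-.171],lambda x:(R.from_euler('z',x[2]),np.array([x[0],x[1],.003])),4,400))
im=cv2.resize(p["pixels"],(800,500)); Rh,t=flat(f)
for P in HEAD: cv2.polylines(im,[(proj(p,t+Rh.apply(np.array(P)/1000))*1.25).astype(np.int32).reshape(-1,1,2)],True,(0,0,255),1)
c=cv2.resize(ps["pixels"][130:290,290:450],(300,300)); im[200:500,500:800]=c
cv2.imwrite("pics/w2.png",im)
E
python3 d.py
```

```text
[0.5407 0.321  0.2493] [-3.1333  0.0061  0.8474] [0.412  0.5702 1.2736 0.0051 1.3068 1.134 ]
fit [0.5504 0.3319 0.8561] 0.5223037004470825 (array([0.5504, 0.3319, 0.8563]), np.float64(0.5173382759094238))
raw_head [([0.5485, 0.3322, 0.0009], 0.62)]
brake_cleaner [([0.7143, 0.2997, -0.0036], 0.6)]
tray head [([0.4112, 0.0561, 0.0037], 0.63)]
fit tray head (array([ 0.4114,  0.0585, -0.2037]), np.float64(1.763685703277588))
```

View pics/w2.png

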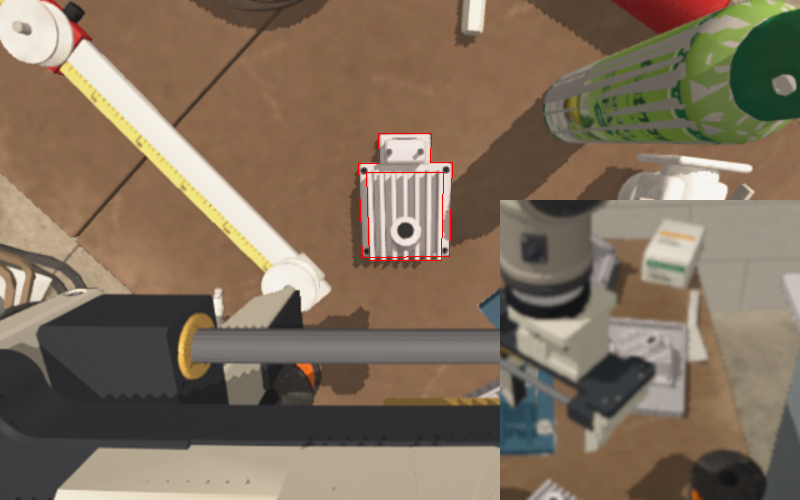

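The overlay fits the raw head (fin block at (405,215), tongue at (405,150)). The can is clear to the right, and the inset shows the finished head lying in the tray. I'll grasp the raw head now.

Run:
```python
from h import *
s=observe()
Rh=R.from_euler('z',.856); H=np.array([.550,.3315,0])
row(*grasp(Rh,H,.06),s,"pre"); row(*grasp(Rh,H),s,"grasp")
```

```text
pre target [0.5593 0.3422 0.1424] xyz mm [ 28.4   1.5 106.7] rot deg [ -0.51 -14.68  -0.3 ] n>= 2.2
grasp target [0.5593 0.3422 0.0824] xyz mm [ 28.8   2.  166.7] rot deg [ -0.51 -14.68  -0.3 ] n>= 3.4
```

>>> {"fn": "arm_command", "kwargs": {"series": [{"x":14,"y":1,"z":40,"rx":-0.2,"ry":-7,"rz":0},{"x":28.4,"y":1.5,"z":80,"rx":-0.5,"ry":-14.7,"rz":-0.3},{"x":28.4,"y":1.5,"z":107,"rx":-0.5,"ry":-14.7,"rz":-0.3},{"x":28.5,"y":1.7,"z":130,"rx":-0.5,"ry":-14.7,"rz":-0.3},{"x":28.7,"y":2,"z":150,"rx":-0.5,"ry":-14.7,"rz":-0.3},{"x":28.8,"y":2,"z":166.5,"rx":-0.5,"ry":-14.7,"rz":-0.3},{"x":28.8,"y":2,"z":166.5,"rx":-0.5,"ry":-14.7,"rz":-0.3},{"x":28.8,"y":2,"z":166.5,"rx":-0.5,"ry":-14.7,"rz":-0.3}]}}

```text
time: 13.6
tool_pos: [0.5594, 0.3426, 0.0831]
tool_rot: [3.142, 0.262, 0.857]
contact_force: [0.2, -0.5, 0.3]
opening: 0.0922
grip_force: 0.0
```

>>> {"fn": "arm_command", "kwargs": {"series": [{"x":0,"y":0,"z":0,"rx":0,"ry":0,"rz":0},{"x":0,"y":0,"z":0,"rx":0,"ry":0,"rz":0},{"x":0,"y":0,"z":0,"rx":0,"ry":0,"rz":0},{"x":0,"y":0,"z":0,"rx":0,"ry":0,"rz":0},{"x":0,"y":0,"z":0,"rx":0,"ry":0,"rz":0},{"x":0,"y":0,"z":0,"rx":0,"ry":0,"rz":0},{"x":0,"y":0,"z":0,"rx":0,"ry":0,"rz":0},{"x":0,"y":0,"z":0,"rx":0,"ry":0,"rz":0}], "hand": 50, "squeeze": 35}}

```text
time: 14.4
tool_pos: [0.5595, 0.3424, 0.083]
tool_rot: [3.141, 0.262, 0.857]
contact_force: [1.2, -1.4, 3.1]
opening: 0.0596
grip_force: 35.0
```

Run:
```python
from h import *
s=observe(); print(s["tool_pos"],s["tool_rot"],s["qpos"])
p=read_camera("wrist")
print(fit(p,HEAD[:1],[.55,.3315,.856],lambda x:(R.from_euler('z',x[2]),np.array([x[0],x[1],0])),4,225))
R0=R.from_euler('xyz',s["tool_rot"]); print("G world",s["tool_pos"]+R0.apply([0,0,.047]))
```

```text
[0.5595 0.3424 0.083 ] [3.1411 0.2617 0.857 ] [ 0.4704  0.8976  1.1373 -0.1006  1.3507  1.2182]
(array([0.5433, 0.3261, 0.8562]), np.float64(1.293949842453003))
G world [0.5515 0.3332 0.0376]
```

Run:
```python
from h import *
s=observe()
Rn,o=nestpose([.4937,-.158,.054],-.271)
R1,t1=grasp(Rn,o,.08,gz=.0375)
t0=np.array(s["tool_pos"]); R0=R.from_euler('xyz',s["tool_rot"])
row(R0,t0+[-.01,-.01,.06],s,"u1"); row(R0,t0+[-.02,-.02,.15],s,"u2")
V=(R0.inv()*R1).as_rotvec()
mid=np.array([.43,.13,.27])
for n,p,f in [("a",[.50,.26,.26],.2),("m",mid,.45),("b",[.42,-.01,.27],.75),("c",t1+[0,0,.02],1),("pre",t1,1)]:
    row(R0*R.from_rotvec(V*f),np.array(p),s,n)
```

```text
u1 target [0.5495 0.3324 0.143 ] xyz mm [-29.1  -1.  -54.3] rot deg [0. 0. 0.] n>= 1.2
u2 target [0.5395 0.3224 0.233 ] xyz mm [ -66.1   -2.  -137.6] rot deg [0. 0. 0.] n>= 3.1
a target [0.5  0.26 0.26] xyz mm [-143.6    9.1 -144.8] rot deg [ 0.    5.34 13.06] n>= 4.1
m target [0.43 0.13 0.27] xyz mm [-285.4   41.3 -117.1] rot deg [ 0.01 12.02 29.39] n>= 6.2
b target [ 0.42 -0.01  0.27] xyz mm [-393.9  125.4  -88. ] rot deg [ 0.02 20.03 48.98] n>= 8.5
c target [ 0.427  -0.1395  0.2222] xyz mm [-471.6  215.5  -17.6] rot deg [ 0.02 26.7  65.31] n>= 10.4
pre target [ 0.427  -0.1395  0.2022] xyz mm [-466.4  215.5    1.7] rot deg [ 0.02 26.7  65.31] n>= 10.3
```

>>> {"fn": "arm_command", "kwargs": {"series": [{"x":-4,"y":0,"z":-14.5,"rx":0,"ry":0,"rz":0},{"x":-17,"y":-0.5,"z":-35,"rx":0,"ry":0,"rz":0},{"x":-29,"y":-1,"z":-54,"rx":0,"ry":0,"rz":0},{"x":-48,"y":-1.5,"z":-96,"rx":0,"ry":0,"rz":0},{"x":-66,"y":-2,"z":-138,"rx":0,"ry":0,"rz":0},{"x":-105,"y":3,"z":-142,"rx":0,"ry":2.7,"rz":6.5},{"x":-143,"y":9,"z":-145,"rx":0,"ry":5.3,"rz":13},{"x":-190,"y":20,"z":-136,"rx":0,"ry":7.5,"rz":18.5},{"x":-238,"y":31,"z":-126,"rx":0,"ry":9.8,"rz":24},{"x":-285,"y":41,"z":-117,"rx":0,"ry":12,"rz":29.4},{"x":-321,"y":69,"z":-107,"rx":0,"ry":14.7,"rz":35.9},{"x":-357,"y":97,"z":-98,"rx":0,"ry":17.4,"rz":42.4},{"x":-394,"y":125,"z":-88,"rx":0,"ry":20,"rz":49},{"x":-420,"y":155,"z":-65,"rx":0,"ry":22.2,"rz":54.4},{"x":-446,"y":185,"z":-41,"rx":0,"ry":24.5,"rz":59.9},{"x":-472,"y":215.5,"z":-18,"rx":0,"ry":26.7,"rz":65.3},{"x":-466,"y":215.5,"z":2,"rx":0,"ry":26.7,"rz":65.3},{"x":-466,"y":215.5,"z":2,"rx":0,"ry":26.7,"rz":65.3},{"x":-466,"y":215.5,"z":2,"rx":0,"ry":26.7,"rz":65.3}]}}

```text
time: 16.35
tool_pos: [0.4266, -0.1384, 0.2013]
tool_rot: [-3.141, -0.259, -0.27]
contact_force: [-0.3, -0.1, -4.2]
opening: 0.0597
grip_force: 35.0
```

```bash
cat > e.py <<'E'
from h import *
s=observe(); print(s["opening"],s["grip_force"],s["qpos"])
Rn,o=nestpose([.4937,-.158,.054],-.271)
for l in (.08,.02,0): row(*grasp(Rn,o,l,gz=.0375),s,f"lift{l}")
R0=R.from_euler('xyz',s["tool_rot"]); t=np.array(s["tool_pos"])
Rh=R0*R.from_euler('x',180,degrees=True)*R.from_euler('y',-A,degrees=True)
H=t+R0.apply([0,0,.047])-Rh.apply([.002,0,.0375])
p=read_camera("wrist"); im=cv2.resize(p["pixels"],(800,500))
print("head expected in nest mm",Rn.inv().apply(H-o)*1000)
for n,a in (("raw_head",H),): print(n,[(np.round(Rh.inv().apply(d["point"]-H)*1000,1).tolist(),round(d["confidence"],2)) for d in mark_of(p,n)[:2]])
print("narrow_bay in nest",[(np.round(Rn.inv().apply(d["point"]-o)*1000,1).tolist(),round(d["confidence"],2)) for d in mark_of(p,"narrow_bay")[:1]])
for P,(Q,q),c in [(P,(Rh,H),(0,0,255)) for P in HEAD]+[(P,(Rn,o),(255,0,0)) for P in TABLE+POCKET]:
    cv2.polylines(im,[(proj(p,q+Q.apply(np.array(P)/1000))*1.25).astype(np.int32).reshape(-1,1,2)],True,c,1)
cv2.imwrite("pics/w3.png",im)
E
python3 e.py
```

```text
0.059660841205352234 34.998770356178284 [-0.5217  0.214   2.0265  0.1058  0.653   1.2433]
lift0.08 target [ 0.427  -0.1395  0.2022] xyz mm [ 1.   0.9 -0.6] rot deg [-0.04  0.18  0.04] n>= 0.0
lift0.02 target [ 0.4559 -0.1475  0.1502] xyz mm [16.7  1.  57.3] rot deg [-0.04  0.18  0.04] n>= 1.2
lift0 target [ 0.4656 -0.1502  0.1329] xyz mm [21.9  1.  76.6] rot deg [-0.04  0.18  0.04] n>= 1.6
head expected in nest mm [-1.3462  1.0129 79.6701]
raw_head [([0.2, -0.6, -0.0], 0.92)]
narrow_bay in nest [([55.9, 3.5, 2.0], 0.57)]
```

View pics/w3.png

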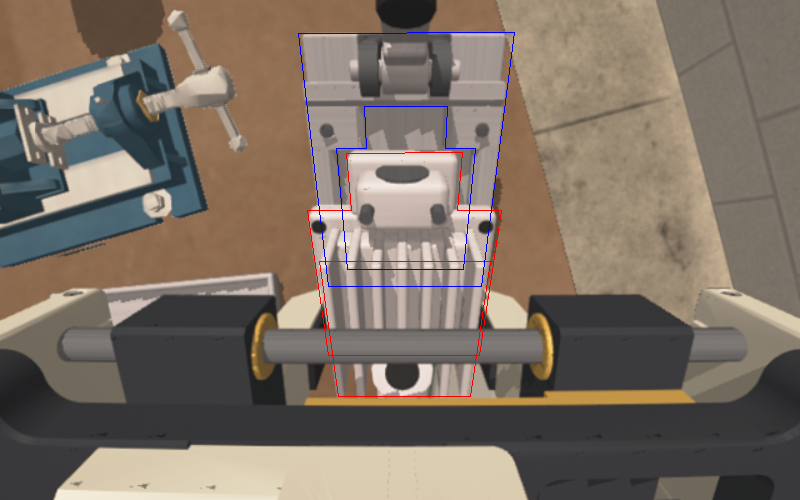

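The overlay fits both the held head (tongue at x 348–462, y 152) and the fixture table (x 300–515 at y 33). The head is straight above the pocket, so I'll lower it.

>>> {"fn": "arm_command", "kwargs": {"series": [{"x":5,"y":1,"z":15,"rx":0,"ry":0.2,"rz":0},{"x":10,"y":1,"z":33,"rx":0,"ry":0.2,"rz":0},{"x":14,"y":1,"z":47,"rx":0,"ry":0.2,"rz":0},{"x":16.7,"y":1,"z":57.3,"rx":0,"ry":0.2,"rz":0},{"x":16.7,"y":1,"z":57.3,"rx":0,"ry":0.2,"rz":0},{"x":16.7,"y":1,"z":57.3,"rx":0,"ry":0.2,"rz":0}]}}

```text
time: 17.1
tool_pos: [0.4568, -0.148, 0.1507]
tool_rot: [3.141, -0.265, -0.27]
contact_force: [-0.5, -0.5, -4.7]
opening: 0.0595
grip_force: 35.0
```

```bash
cat > f.py <<'E'
from h import *
s=observe(); Rn,o=nestpose([.4937,-.158,.054],-.271)
R0=R.from_euler('xyz',s["tool_rot"]); t=np.array(s["tool_pos"])
Rh=R0*R.from_euler('x',180,degrees=True)*R.from_euler('y',-A,degrees=True)
print("head in nest mm",Rn.inv().apply(t+R0.apply([0,0,.047])-Rh.apply([.002,0,.0375])-o)*1000,"rot",(Rn.inv()*Rh).as_rotvec(degrees=True))
print("force in nest",Rn.inv().apply(s["contact_force"]))
for l in (.012,.006,0,): row(*grasp(Rn,o,l,gz=.0375),s,f"lift{l}")
E
python3 f.py
```

```text
head in nest mm [ 1.3007 -0.2719 19.9537] rot [ 0.01   -0.1711  0.0695]
force in nest [-2.6234 -0.5859 -3.8626]
lift0.012 target [ 0.4598 -0.1486  0.1433] xyz mm [ 1.  -0.3  8. ] rot deg [ 0.01 -0.17  0.07] n>= 0.2
lift0.006 target [ 0.4627 -0.1494  0.1381] xyz mm [ 2.6 -0.3 13.8] rot deg [ 0.01 -0.17  0.07] n>= 0.3
lift0 target [ 0.4656 -0.1502  0.1329] xyz mm [ 4.1 -0.3 19.6] rot deg [ 0.01 -0.17  0.07] n>= 0.4
```

>>> {"fn": "arm_command", "kwargs": {"series": [{"x":0.5,"y":0,"z":4,"rx":0,"ry":-0.1,"rz":0},{"x":1.2,"y":0,"z":8,"rx":0,"ry":-0.1,"rz":0},{"x":1.9,"y":0,"z":11,"rx":0,"ry":-0.1,"rz":0},{"x":2.6,"y":0,"z":13.8,"rx":0,"ry":-0.1,"rz":0},{"x":2.6,"y":0,"z":13.8,"rx":0,"ry":-0.1,"rz":0}]}}

```text
time: 17.6
tool_pos: [0.4625, -0.1501, 0.1373]
tool_rot: [3.141, -0.262, -0.271]
contact_force: [-0.5, -0.0, -5.5]
opening: 0.0598
grip_force: 35.0
```

```bash
python3 f.py
```

```text
head in nest mm [-0.3186 -0.7565  5.3287] rot [-0.0137 -0.0323  0.0141]
force in nest [-3.1574 -0.179  -4.4823]
lift0.012 target [ 0.4598 -0.1486  0.1433] xyz mm [-1.4 -0.7 -6.5] rot deg [ 0.02 -0.03  0.01] n>= 0.1
lift0.006 target [ 0.4627 -0.1494  0.1381] xyz mm [ 0.2 -0.7 -0.7] rot deg [ 0.02 -0.03  0.01] n>= 0.0
lift0 target [ 0.4656 -0.1502  0.1329] xyz mm [ 1.7 -0.7  5.1] rot deg [ 0.02 -0.03  0.01] n>= 0.1
```

>>> {"fn": "arm_command", "kwargs": {"series": [{"x":0.4,"y":0,"z":1.5,"rx":0,"ry":0,"rz":0},{"x":0.8,"y":-0.2,"z":3,"rx":0,"ry":0,"rz":0},{"x":1.2,"y":-0.3,"z":4.3,"rx":0,"ry":0,"rz":0},{"x":1.4,"y":-0.3,"z":5,"rx":0,"ry":0,"rz":0},{"x":1.4,"y":-0.3,"z":5,"rx":0,"ry":0,"rz":0}]}}

```text
time: 18.1
tool_pos: [0.4652, -0.1505, 0.1331]
tool_rot: [3.141, -0.263, -0.271]
contact_force: [-0.4, -0.0, -5.1]
opening: 0.0596
grip_force: 35.0
```

```bash
python3 f.py
```

```text
head in nest mm [-0.0763 -0.4198  0.3613] rot [-0.0155 -0.0559  0.0224]
force in nest [-2.8797 -0.1324 -4.2155]
lift0.012 target [ 0.4598 -0.1486  0.1433] xyz mm [ -2.8  -0.4 -11.3] rot deg [ 0.02 -0.06  0.02] n>= 0.2
lift0.006 target [ 0.4627 -0.1494  0.1381] xyz mm [-1.3 -0.4 -5.5] rot deg [ 0.02 -0.06  0.02] n>= 0.1
lift0 target [ 0.4656 -0.1502  0.1329] xyz mm [ 0.2 -0.4  0.3] rot deg [ 0.02 -0.06  0.02] n>= 0.0
```

Almost at the floor and still no contact; press in the last millimetre.

>>> {"fn": "arm_command", "kwargs": {"series": [{"x":0.1,"y":0,"z":0.5,"rx":0,"ry":0,"rz":0},{"x":0.3,"y":0,"z":1,"rx":0,"ry":0,"rz":0},{"x":0.4,"y":0,"z":1.5,"rx":0,"ry":0,"rz":0},{"x":0.4,"y":0,"z":1.5,"rx":0,"ry":0,"rz":0}]}}

```text
time: 18.5
tool_pos: [0.4654, -0.1506, 0.1327]
tool_rot: [3.141, -0.263, -0.271]
contact_force: [-7.9, 0.6, 8.5]
opening: 0.0598
grip_force: 35.0
```

```bash
python3 f.py
```

```text
head in nest mm [-0.01   -0.4763 -0.1471] rot [-0.017  -0.0612  0.0318]
force in nest [-2.5339 -1.5407 11.2437]
lift0.012 target [ 0.4598 -0.1486  0.1433] xyz mm [ -3.   -0.4 -11.7] rot deg [ 0.02 -0.06  0.03] n>= 0.2
lift0.006 target [ 0.4627 -0.1494  0.1381] xyz mm [-1.5 -0.4 -6. ] rot deg [ 0.02 -0.06  0.03] n>= 0.1
lift0 target [ 0.4656 -0.1502  0.1329] xyz mm [ 0.1 -0.4 -0.2] rot deg [ 0.02 -0.06  0.03] n>= 0.0
```

The head is seated: about 15 N normal force, with its pose equal to the nest's within 0.5 mm. Release and retreat.

>>> {"fn": "arm_command", "kwargs": {"series": [{"x":0,"y":0,"z":0,"rx":0,"ry":0,"rz":0},{"x":0,"y":0,"z":0,"rx":0,"ry":0,"rz":0},{"x":0,"y":0,"z":0,"rx":0,"ry":0,"rz":0},{"x":0,"y":0,"z":0,"rx":0,"ry":0,"rz":0},{"x":0,"y":0,"z":-10,"rx":0,"ry":0,"rz":0},{"x":-2,"y":0,"z":-30,"rx":0,"ry":0,"rz":0},{"x":-15,"y":0,"z":-70,"rx":0,"ry":0,"rz":0},{"x":-30,"y":0,"z":-115,"rx":0,"ry":0,"rz":0},{"x":-30,"y":0,"z":-140,"rx":0,"ry":0,"rz":0},{"x":-30,"y":0,"z":-140,"rx":0,"ry":0,"rz":0}], "hand": 91.8}}

```text
time: 19.5
tool_pos: [0.4034, -0.1336, 0.2633]
tool_rot: [3.139, -0.271, -0.27]
contact_force: [0.7, -0.5, -0.2]
opening: 0.0916
grip_force: 0.0
```

```bash
cat > g.py <<'E'
from h import *
s=observe(); print(s["tool_pos"],s["opening"])
Rn,o=nestpose([.4937,-.158,.054],-.271)
p=read_camera("wrist"); np.save("w4.npy",p,allow_pickle=True)
print("head fit",fit(p,HEAD,[.4937,-.158,-.271],lambda x:nestpose([x[0],x[1],.054],x[2]),4))
ps=read_camera("side")
for pic in (p,ps):
  for n in ["clamp_hinge","clamp_tip","raw_head"]:
    print(n,"in nest mm",[(np.round(Rn.inv().apply(d["point"]-o)*1000,1).tolist(),round(d["confidence"],2)) for d in mark_of(pic,n)[:2]])
im=cv2.resize(p["pixels"],(800,500))
for th in (1.7,1.95,2.2):
    q=[.09-.056*np.cos(th)+.013*np.sin(th),0,.05+.056*np.sin(th)+.013*np.cos(th)]
    u=proj(p,o+Rn.apply(q))[0]*1.25; cv2.circle(im,tuple(int(v) for v in u),4,(0,0,255),1); print(th,q,u)
for P in HEAD+TABLE: cv2.polylines(im,[(proj(p,o+Rn.apply(np.array(P)/1000))*1.25).astype(np.int32).reshape(-1,1,2)],True,(0,0,255),1)
c=cv2.resize(ps["pixels"][100:200,290:390],(300,300),interpolation=cv2.INTER_CUBIC); im[200:500,500:800]=c
cv2.imwrite("pics/w4.png",im)
E
python3 g.py
```

```text
[ 0.4034 -0.1336  0.2633] 0.09157281611532513
head fit (array([ 0.4927, -0.1514, -0.2688]), np.float64(1.0305225849151611))
clamp_hinge in nest mm [([90.5, -1.8, 50.7], 0.81), ([126.0, 1.0, 94.6], 0.23)]
clamp_tip in nest mm [([125.5, 2.0, 94.7], 0.61)]
raw_head in nest mm [([-1.8, 1.1, 3.0], 0.76)]
clamp_hinge in nest mm [([90.8, -2.2, 52.3], 0.6)]
clamp_tip in nest mm [([131.1, 4.1, 89.0], 0.67)]
raw_head in nest mm [([0.6, 2.6, -0.5], 0.91)]
1.7 [np.float64(0.11010693421643147), 0, np.float64(0.10385825095949643)] [402.5576  47.8055]
1.95 [np.float64(0.12280660285072237), 0, np.float64(0.09720939323264996)] [402.5445  16.6148]
2.2 [np.float64(0.13346651581595403), 0, np.float64(0.08762528408957754)] [402.5097  -8.6875]
```

View pics/w4.png

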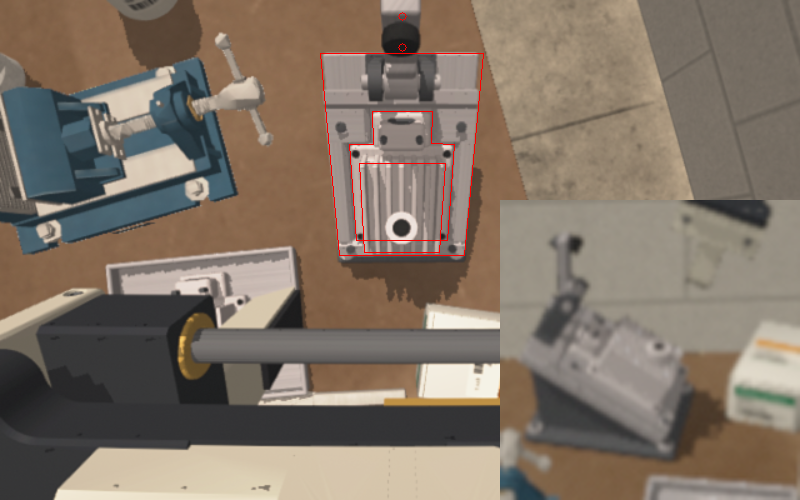

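The head lies square in the pocket and the overlay fits. The clamp arm leans back, with its foot at (402,38); the tip marks give an angle of about 2.05. I'll plan the push with closed fingers and the tool vertical.

```bash
cat > k.py <<'E'
from h import *
import sys
Rn,o=nestpose([.4937,-.158,.054],-.271)
Rt=R.from_euler('z',-.271)*R.from_euler('x',180,degrees=True)
def F(th,D=13,s=53):
    u=np.array([-np.cos(th),np.sin(th)]);n=np.array([np.sin(th),np.cos(th)]);tx=np.array([.866,-.5])
    k=np.clip((tx@n)/.15,-1,1)   # smooth corner change
    f=np.array([90,50])+s*u+D*n+9.5*k*tx
    return o+Rn.apply([f[0]/1000,0,f[1]/1000])+[0,0,.0655]
if __name__=="__main__":
    s=observe()
    b=F(2.1,33); row(Rt,b+[0,0,.08],s,"high"); row(Rt,b,s,"behind")
    f=dict(tool_pos=b,tool_rot=Rt.as_euler('xyz'))
    for th in (2.1,1.9,1.7,1.5,1.3,1.1,.9,.7,.5,.3,.15,0): row(Rt,F(th),f,f"th{th}")
E
python3 k.py
```

```text
high target [ 0.5859 -0.1836  0.3406] xyz mm [204.8  -0.2 -30.6] rot deg [ -0.01 -14.94   0.01] n>= 4.1
behind target [ 0.5859 -0.1836  0.2606] xyz mm [184.1  -0.2  46.7] rot deg [ -0.01 -14.94   0.01] n>= 3.8
th2.1 target [ 0.5667 -0.1783  0.2607] xyz mm [-20.   -0.   -0.1] rot deg [ 0. -0.  0.] n>= 0.4
th1.9 target [ 0.5563 -0.1754  0.2623] xyz mm [-30.8  -0.   -1.7] rot deg [ 0. -0.  0.] n>= 0.6
th1.7 target [ 0.5458 -0.1725  0.2617] xyz mm [-41.7  -0.   -1.1] rot deg [ 0. -0.  0.] n>= 0.8
th1.5 target [ 0.5356 -0.1697  0.259 ] xyz mm [-52.2  -0.    1.6] rot deg [ 0. -0.  0.] n>= 1.0
th1.3 target [ 0.5262 -0.167   0.2542] xyz mm [-62.   -0.    6.4] rot deg [ 0. -0.  0.] n>= 1.2
th1.1 target [ 0.5179 -0.1647  0.2476] xyz mm [-70.6   0.   13. ] rot deg [ 0. -0.  0.] n>= 1.4
th0.9 target [ 0.511  -0.1628  0.2394] xyz mm [-77.8  -0.   21.2] rot deg [ 0. -0.  0.] n>= 1.6
th0.7 target [ 0.5058 -0.1614  0.2299] xyz mm [-83.2  -0.   30.7] rot deg [ 0. -0.  0.] n>= 1.8
th0.5 target [ 0.4919 -0.1575  0.2195] xyz mm [-97.6  -0.   41.1] rot deg [ 0. -0.  0.] n>= 2.1
th0.3 target [ 0.483  -0.155   0.2087] xyz mm [-106.9   -0.    51.9] rot deg [ 0. -0.  0.] n>= 2.4
th0.15 target [ 0.4834 -0.1552  0.2006] xyz mm [-106.4   -0.    60.1] rot deg [ 0. -0.  0.] n>= 2.4
th0 target [ 0.4851 -0.1556  0.1926] xyz mm [-104.7   -0.    68.1] rot deg [ 0. -0.  0.] n>= 2.5
```

>>> {"fn": "arm_command", "kwargs": {"series": [{"x":10,"y":0,"z":-38,"rx":0,"ry":0,"rz":0},{"x":21,"y":0,"z":-77,"rx":0,"ry":0,"rz":0},{"x":60,"y":0,"z":-66,"rx":0,"ry":-4,"rz":0},{"x":105,"y":0,"z":-55,"rx":0,"ry":-9,"rz":0},{"x":155,"y":0,"z":-43,"rx":0,"ry":-15,"rz":0},{"x":205,"y":0,"z":-31,"rx":0,"ry":-15,"rz":0},{"x":205,"y":0,"z":-31,"rx":0,"ry":-15,"rz":0},{"x":205,"y":0,"z":-31,"rx":0,"ry":-15,"rz":0},{"x":205,"y":0,"z":-31,"rx":0,"ry":-15,"rz":0}], "hand": 0, "squeeze": 10}}

```text
time: 20.8
tool_pos: [0.5851, -0.1836, 0.3421]
tool_rot: [3.141, 0.0, -0.271]
contact_force: [0.8, -0.1, 0.7]
opening: 0.0245
grip_force: 0.0
```

Run:
```python
from k import *
s=observe(); print(s["opening"],s["tool_rot"],s["qpos"]); b=F(2.1,33); row(Rt,b,s,"behind")
p=read_camera("side"); c=cv2.resize(p["pixels"][60:200,260:420],(800,700)[:2] if 0 else (640,560),interpolation=cv2.INTER_CUBIC); cv2.imwrite("pics/s5.png",c)
```

```text
0.024469224179202775 [ 3.1413  0.0003 -0.2708] [-0.4288  0.4805  1.1714 -0.0003  1.4899  1.4128]
behind target [ 0.5859 -0.1836  0.2606] xyz mm [ 0.8 -0.2 81.5] rot deg [0.02 0.02 0.01] n>= 1.6
```

View pics/s5.png

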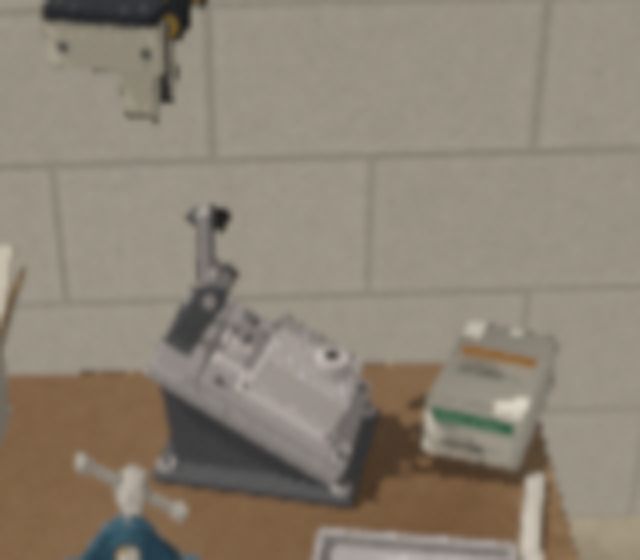

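The view shows the fingers above and behind the arm, whose foot is at (208,215) and nearly vertical, so θ≈2.1. The head is flat in the fixture. Down behind it, then start the push.

>>> {"fn": "arm_command", "kwargs": {"series": [{"x":1,"y":0,"z":30,"rx":0,"ry":0,"rz":0},{"x":1,"y":0,"z":60,"rx":0,"ry":0,"rz":0},{"x":1,"y":0,"z":81.5,"rx":0,"ry":0,"rz":0},{"x":1,"y":0,"z":81.5,"rx":0,"ry":0,"rz":0},{"x":-9,"y":0,"z":81.5,"rx":0,"ry":0,"rz":0},{"x":-19,"y":0,"z":81.4,"rx":0,"ry":0,"rz":0},{"x":-24.5,"y":0,"z":80.5,"rx":0,"ry":0,"rz":0},{"x":-30,"y":0,"z":80,"rx":0,"ry":0,"rz":0},{"x":-35.5,"y":0,"z":80,"rx":0,"ry":0,"rz":0},{"x":-41,"y":0,"z":80.5,"rx":0,"ry":0,"rz":0}], "hand": 0}}

```text
time: 21.85
tool_pos: [0.547, -0.1735, 0.2645]
tool_rot: [3.14, -0.006, -0.271]
contact_force: [3.4, -1.5, 6.9]
opening: 0.0005
grip_force: 3.6
```

Run:
```python
from k import *
s=observe(); print(s["opening"],s["contact_force"])
for th in (1.7,1.6,1.5,1.4,1.3,1.2,1.1,1.0,.9,.8,.7,.6,.5,.4,.3,.2,.1,0): row(Rt,F(th),s,f"th{th}")
```

```text
0.0004919273168097058 [ 3.4188 -1.5095  6.8907]
th1.7 target [ 0.5458 -0.1725  0.2617] xyz mm [-1.4 -0.7  2.8] rot deg [ 0.09 -0.36  0.  ] n>= 0.1
th1.6 target [ 0.5407 -0.171   0.2606] xyz mm [-6.8 -0.7  3.9] rot deg [ 0.09 -0.36  0.  ] n>= 0.2
th1.5 target [ 0.5356 -0.1697  0.259 ] xyz mm [-12.   -0.7   5.5] rot deg [ 0.09 -0.36  0.  ] n>= 0.3
th1.4 target [ 0.5308 -0.1683  0.2568] xyz mm [-17.   -0.7   7.6] rot deg [ 0.09 -0.36  0.  ] n>= 0.4
th1.3 target [ 0.5262 -0.167   0.2542] xyz mm [-21.8  -0.7  10.2] rot deg [ 0.09 -0.36  0.  ] n>= 0.5
th1.2 target [ 0.5219 -0.1658  0.2511] xyz mm [-26.3  -0.7  13.3] rot deg [ 0.09 -0.36  0.  ] n>= 0.6
th1.1 target [ 0.5179 -0.1647  0.2476] xyz mm [-30.5  -0.7  16.8] rot deg [ 0.09 -0.36  0.  ] n>= 0.7
th1.0 target [ 0.5142 -0.1637  0.2437] xyz mm [-34.3  -0.7  20.7] rot deg [ 0.09 -0.36  0.  ] n>= 0.8
th0.9 target [ 0.511  -0.1628  0.2394] xyz mm [-37.7  -0.7  24.9] rot deg [ 0.09 -0.36  0.  ] n>= 0.9
th0.8 target [ 0.5082 -0.162   0.2348] xyz mm [-40.7  -0.7  29.5] rot deg [ 0.09 -0.36  0.  ] n>= 1.0
th0.7 target [ 0.5058 -0.1614  0.2299] xyz mm [-43.2  -0.7  34.4] rot deg [ 0.09 -0.36  0.  ] n>= 1.1
th0.6 target [ 0.4994 -0.1596  0.2248] xyz mm [-49.8  -0.8  39.4] rot deg [ 0.09 -0.36  0.  ] n>= 1.3
th0.5 target [ 0.4919 -0.1575  0.2195] xyz mm [-57.6  -0.8  44.6] rot deg [ 0.09 -0.36  0.  ] n>= 1.5
th0.4 target [ 0.485  -0.1556  0.2142] xyz mm [-64.9  -0.8  50. ] rot deg [ 0.09 -0.36  0.  ] n>= 1.6
th0.3 target [ 0.483  -0.155   0.2087] xyz mm [-67.   -0.8  55.4] rot deg [ 0.09 -0.36  0.  ] n>= 1.7
th0.2 target [ 0.4832 -0.1551  0.2033] xyz mm [-66.8  -0.8  60.8] rot deg [ 0.09 -0.36  0.  ] n>= 1.8
th0.1 target [ 0.4839 -0.1553  0.1979] xyz mm [-66.1  -0.8  66.3] rot deg [ 0.09 -0.36  0.  ] n>= 1.9
th0 target [ 0.4851 -0.1556  0.1926] xyz mm [-64.9  -0.8  71.6] rot deg [ 0.09 -0.36  0.  ] n>= 1.9
```

>>> {"fn": "arm_command", "kwargs": {"series": [{"x":-5.4,"y":0,"z":1.1,"rx":0,"ry":0,"rz":0},{"x":-10.6,"y":0,"z":2.7,"rx":0,"ry":0,"rz":0},{"x":-15.6,"y":0,"z":4.8,"rx":0,"ry":0,"rz":0},{"x":-20.4,"y":0,"z":7.4,"rx":0,"ry":0,"rz":0}]}}

```text
time: 22.25
tool_pos: [0.5265, -0.1675, 0.2547]
tool_rot: [3.141, -0.002, -0.271]
contact_force: [2.1, -1.0, 2.4]
opening: 0.0008
grip_force: 2.1
```

>>> {"fn": "arm_command", "kwargs": {"series": [{"x":-4.5,"y":0,"z":3.1,"rx":0,"ry":0,"rz":0},{"x":-8.7,"y":0,"z":6.6,"rx":0,"ry":0,"rz":0},{"x":-12.5,"y":0,"z":10.5,"rx":0,"ry":0,"rz":0},{"x":-15.9,"y":0,"z":14.7,"rx":0,"ry":0,"rz":0}]}}

```text
time: 22.65
tool_pos: [0.5112, -0.1632, 0.2393]
tool_rot: [3.141, -0.001, -0.271]
contact_force: [2.5, 0.8, 2.4]
opening: 0.0008
grip_force: 1.7
```

Run:
```python
from k import *
s=observe(); print(s["contact_force"]); row(Rt,F(.9),s,"th.9")
p=read_camera("side"); c=cv2.resize(p["pixels"][80:180,280:380],(500,500),interpolation=cv2.INTER_CUBIC); cv2.imwrite("pics/s6.png",c)
print([(np.round(Rn.inv().apply(d["point"]-o)*1000,1).tolist(),round(d["confidence"],2)) for d in mark_of(p,"clamp_tip")[:2]])
```

```text
[2.4704 0.758  2.3572]
th.9 target [ 0.511  -0.1628  0.2394] xyz mm [-0.3 -0.3 -0.1] rot deg [ 0.02 -0.04  0.01] n>= 0.0
[([64.3, 3.3, 96.7], 0.62)]
```

View pics/s6.png

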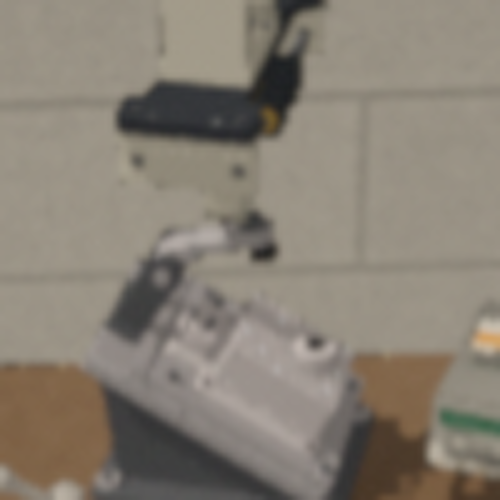

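The picture shows the fingertips at (215,215) pressing the arm, which points right with its foot at (262,245). The angle is about 0.9, as planned.

>>> {"fn": "arm_command", "kwargs": {"series": [{"x":-3,"y":0,"z":4.6,"rx":0,"ry":0,"rz":0},{"x":-5.5,"y":0,"z":9.5,"rx":0,"ry":0,"rz":0},{"x":-12.1,"y":0,"z":14.5,"rx":0,"ry":0,"rz":0},{"x":-19.9,"y":0,"z":19.7,"rx":0,"ry":0,"rz":0},{"x":-27.2,"y":0,"z":25.1,"rx":0,"ry":0,"rz":0},{"x":-29.3,"y":0,"z":30.5,"rx":0,"ry":0,"rz":0}]}}

```text
time: 23.35
tool_pos: [0.4963, -0.1594, 0.2142]
tool_rot: [3.14, -0.042, -0.273]
contact_force: [49.5, -6.4, -2.6]
opening: 0.0006
grip_force: 25.9
```

>>> {"fn": "arm_command", "kwargs": {"series": [{"x":0.2,"y":0,"z":5.4,"rx":0,"ry":0,"rz":0},{"x":0.6,"y":0,"z":8.2,"rx":0,"ry":0,"rz":0},{"x":0.9,"y":0,"z":10.9,"rx":0,"ry":0,"rz":0}]}}

```text
time: 23.65
tool_pos: [0.4962, -0.1594, 0.2044]
tool_rot: [3.139, -0.038, -0.272]
contact_force: [36.9, -3.8, 12.7]
opening: 0.0005
grip_force: 24.1
```

>>> {"fn": "arm_command", "kwargs": {"series": [{"x":0.6,"y":0,"z":1.5,"rx":0,"ry":0,"rz":0},{"x":1,"y":0,"z":3,"rx":0,"ry":0,"rz":0}]}}

```text
time: 23.85
tool_pos: [0.4961, -0.1594, 0.2015]
tool_rot: [3.139, -0.035, -0.272]
contact_force: [30.9, -2.8, 14.0]
opening: 0.0007
grip_force: 21.2
```

The fingertip caught the side of the screw head, which gave 50 N sideways. I'll relieve that sideways.

>>> {"fn": "arm_command", "kwargs": {"series": [{"x":6,"y":0,"z":0,"rx":0,"ry":0,"rz":0},{"x":12,"y":0,"z":0,"rx":0,"ry":0,"rz":0},{"x":12,"y":0,"z":0,"rx":0,"ry":0,"rz":0}]}}

```text
time: 24.15
tool_pos: [0.4971, -0.1597, 0.1989]
tool_rot: [3.139, -0.004, -0.27]
contact_force: [-6.9, 1.7, 32.3]
opening: 0.0007
grip_force: 16.2
```

```bash
cat > m.py <<'E'
from k import *
import sys
s=observe(); print(s["contact_force"]); R0=R.from_euler('xyz',s["tool_rot"])
for c in (-9.5,9.5):
    print("tip corner in nest",Rn.inv().apply(np.array(s["tool_pos"])+R0.apply([c/1000,0,.0655])-o)*1000)
p=read_camera("side"); c=cv2.resize(p["pixels"][80:180,280:380],(500,500),interpolation=cv2.INTER_CUBIC); cv2.imwrite("pics/"+sys.argv[1],c)
for n in ("clamp_tip","raw_head"):print(n,[(np.round(Rn.inv().apply(d["point"]-o)*1000,1).tolist(),round(d["confidence"],2)) for d in mark_of(p,n)[:2]])
E
python3 m.py s7.png
```

```text
[-6.9191  1.7422 32.2655]
tip corner in nest [34.9129 -0.9004 71.4698]
tip corner in nest [51.4069 -0.8829 62.0387]
clamp_tip [([32.7, 2.6, 57.7], 0.66)]
raw_head [([-2.5, 2.8, 0.5], 0.89)]
```

>>> {"fn": "arm_command", "kwargs": {"series": [{"x":1,"y":0,"z":0.5,"rx":0,"ry":0,"rz":0},{"x":1,"y":0,"z":0.5,"rx":0,"ry":0,"rz":0},{"x":1,"y":0,"z":0.5,"rx":0,"ry":0,"rz":0}]}}

```text
time: 24.6
tool_pos: [0.4972, -0.1598, 0.1988]
tool_rot: [3.139, -0.004, -0.27]
contact_force: [-10.7, 1.7, 35.1]
opening: 0.001
grip_force: 18.4
```

```bash
python3 m.py s8.png
```

```text
[-10.7036   1.6948  35.0676]
tip corner in nest [34.9807 -0.8987 71.3439]
tip corner in nest [51.4693 -0.8839 61.9032]
clamp_tip [([33.7, 1.7, 57.8], 0.47)]
raw_head [([-146.1, 184.9, 21.0], 0.75), ([-1.3, -1.6, -1.9], 0.67)]
```

View pics/s8.png

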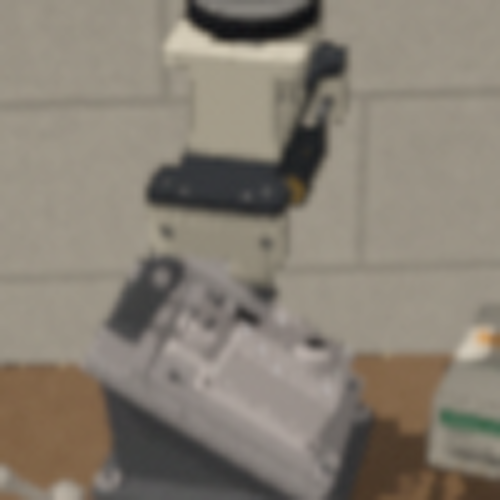

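That view makes eleven pictures, one over the limit of ten, so I'll take no more. It shows the arm parallel to the table on the fins, and it doesn't move at 35 N. I'll retreat and verify by numbers only.

>>> {"fn": "arm_command", "kwargs": {"series": [{"x":0,"y":0,"z":-8,"rx":0,"ry":0,"rz":0},{"x":0,"y":0,"z":-30,"rx":0,"ry":0,"rz":0},{"x":0,"y":0,"z":-75,"rx":0,"ry":0,"rz":0},{"x":-40,"y":0,"z":-100,"rx":0,"ry":0,"rz":0},{"x":-80,"y":0,"z":-110,"rx":0,"ry":0,"rz":0},{"x":-80,"y":0,"z":-110,"rx":0,"ry":0,"rz":0},{"x":-80,"y":0,"z":-110,"rx":0,"ry":0,"rz":0}]}}

```text
time: 25.45
tool_pos: [0.4196, -0.1376, 0.3046]
tool_rot: [3.141, -0.0, -0.271]
contact_force: [0.0, 0.2, -0.9]
opening: 0.0006
grip_force: 0.0
```

Run:
```python
from k import *
print(observe()["contact_force"])
for cam in ("wrist","side"):
    p=read_camera(cam)
    for n in ("clamp_tip","raw_head","clamp_hinge"):print(cam,n,[(np.round(Rn.inv().apply(d["point"]-o)*1000,1).tolist(),round(d["confidence"],2)) for d in mark_of(p,n)[:2]])
    print("tray head",[(np.round(d["point"],3).tolist(),round(d["confidence"],2)) for d in mark_of(p,"finished_head")[:2]])
for n in ("brake_cleaner","carburettor","part_box_a","trimmer_spool"): print(n,[np.round(d["point"],3).tolist() for d in mark_of(p,n)[:1]])
```

```text
[ 0.0216  0.2468 -0.9458]
wrist clamp_tip [([29.5, 1.8, 65.8], 0.62)]
wrist raw_head [([-0.8, 1.6, 0.7], 0.56)]
wrist clamp_hinge [([91.4, -3.2, 50.7], 0.66)]
tray head [([0.41, 0.056, 0.006], 0.63)]
side clamp_tip [([34.9, 1.5, 58.5], 0.65)]
side raw_head [([-1.1, 0.6, -0.8], 0.71)]
side clamp_hinge [([91.8, -3.3, 50.2], 0.5)]
tray head [([0.408, 0.057, 0.002], 0.75)]
brake_cleaner [[0.717, 0.298, 0.0]]
carburettor [[0.723, 0.202, 0.002]]
part_box_a [[0.332, -0.193, 0.001]]
trimmer_spool [[0.335, 0.29, 0.0]]
```

```bash
python3 -c "
from cell import *
print(hand_in())"
```

```text
the job is handed in; nothing more can be done
None
```

I handed the job in after about 26 s: the finished head lies fins up in the tray, the raw head is seated in the pocket and the hold-down arm is down on its fins. I viewed 11 pictures against the limit of 10, and the fingertip briefly caught the clamp's screw head at about 50 N.

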